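# Peel the stuck top tray off and hold it over the dust extractor

### The job

Turn the dust extractor's selector knob to its two-dot mark. Then peel the top tray off the sticky nested stack by its wooden tab: raise the tabbed corner well clear (at least 2 cm) while the opposite corner still rests on the stack, and leave the rest of the stack and the other things on the bench where they are. Finish while holding the tray by its tab, still and about level, centred over the extractor's grille (within 3 cm) with its underside 4 to 12 cm above the grille touching neither the extractor nor the stack.

Things in the scene. Friction and masses are not known exactly. Their poses are not given: they have to be found in the camera images.
- extractor: fixed grey benchtop dust extractor 300 (x) x 210 (y) x 72 mm high, origin at centre of underside. -x end: black console 90 mm deep with the selector knob; rest of the top: barred steel grille 196 x 190 mm. White marks round the knob, at directions from its axis in this frame (from +x towards +y): off (short bar) +1.05 rad, one dot +0.35, two dots -0.35, three dots -1.05
- grille_mid (a point): centre of the grille, level with its top (73 mm above the bench)
- selector_grip (a point): on the vertical axis of the selector knob, at grip height (109 mm above the bench), 7 mm below the top of its bar. Black knob: bar 42 mm long, 14 mm thick, 30 mm high over a round skirt of 44 mm diameter; the white stripe on one end of the bar's top is the pointer
- selector (a joint): selector angle, rad, grows clockwise seen from above, end stops at 0 and 2.1: 0 off, 0.7 one dot, 1.4 two dots, 2.1 three dots. Stiff (0.05 N m): it stays where it is left. The bar's pointer end points at angle 1.05 minus this value in the extractor's frame. Starts between 0 and 0.5
- stack: rest of the stack, loose on the bench: six nested shallow sheet-metal trays 180 (x) x 140 (y) mm over the rims, 70 mm high over the corner studs that carry the top tray, about 1.05 kg; origin at centre of underside. Rubber pads 14 mm wide stand at x = +-45 mm, outside the long rims, up to 75 mm high
- top_tray: top tray, same shape and metal, 180 x 140 x 24 mm, about 0.17 kg, origin at centre of underside, 48 mm above the stack's origin when nested, axes as the stack's, z up. Four sprung sticky rubber pads on the stack, near its corners on the long sides, grip its rim and drag at some 2 N each until the rim there has risen 5 mm. Upright light-wood tab at its (-x, -y) corner; no other tray has one
- tab (a point): grip point in the wooden tab, at (-83, -64, 48) mm in the tray's frame. Tab: 32 mm long, 12 mm thick, 36 mm above the rim; this point is its middle, 12 mm below its top, 24 mm above the rim. Its long side runs along the tray's diagonal, from here towards far_corner (0.653 rad from the tray's +x towards +y); pinch it across the 12 mm
- far_corner (a point): underside of the rim at the corner diagonally across from the tab, (85, 65, 22) mm from the tray's origin
- tray_mid (a point): centre of the underside of the top tray
- oil_jar: bystander: amber glass jar, 64 mm diameter, 100 mm high, origin at the centre of its underside
- spoon: bystander: carved wooden spoon, 160 mm long, lying on the bench
- sanding_block: bystander: cork sanding block 65 x 40 x 28 mm, origin at the centre of its underside
- mallet: bystander: turned wooden carver's mallet standing on its head, 82 mm diameter, 155 mm high, origin at the centre of its underside
Things that resemble listed ones, but are neither listed nor needed, are in the scene too. What is shaped like the top_tray but pink is not meant.

How it is judged:
On the way, in this order (a step that is already met when the one before it is completed fails the run):
1. the selector stands at the two-dot mark (value of joint selector between 1.25 and 1.55 rad), for 0.3 s.
2. the tabbed corner is raised at least 20 mm while the opposite corner still rests on the stack (z of tab in the frame of stack above 0.116 m and z of far_corner in the frame of stack below 0.076 m and contact force between the fingers and top_tray above 0.5 N), for 0.1 s.
At the end, for the whole second after the job is handed in: Selector at two dots (within 0.15 rad); top tray held by its tab, touching neither extractor nor stack, its middle within 30 mm of the grille centre sideways and 40 to 120 mm above it, tilted under 15 degrees, still; rest of the stack level and within 25 mm of its start (all of step 1 and horizontal distance between tray_mid and grille_mid below 0.03 m and z of tray_mid in the frame of grille_mid between 0.04 and 0.12 m and angle between top_tray's own z axis and vertical below 0.26 rad and linear speed of top_tray below 0.03 m/s and contact force between the fingers and top_tray above 1 N and contact force between top_tray and extractor below 0.05 N and contact force between top_tray and stack below 0.05 N and distance of stack from where it was at the start of the episode below 0.025 m and angle between stack's own z axis and vertical below 0.05 rad and distance between the grasp point and tab below 0.045 m); the arm keeps its last pose, push and grip.
It fails at once if the rest of the stack is pulled up or shoved away (height (world z) of stack above 0.015 m or distance of stack from where it was at the start of the episode above 0.04 m).
It fails at once if a bystander is disturbed (distance of any of oil_jar, spoon, mallet, sanding_block from where it was at the start of the episode above 0.03 m).
It also fails if it takes over 64 s, if anything falls off the work surface, if the arm or the gripper's body presses on something with over 40 N, if the wrist force passes 120 N, or if a joint passes its speed limit or range.

### The arm

A 6-joint arm with a two-finger parallel gripper is mounted at the origin on the work surface. World frame = base frame: x ahead of the robot, y to its left, z up, the work surface at z = 0. Lengths are in m, angles in rad, forces in N, time in s.
With the tool pointing down it reaches from about 0.4 to 0.825 m from the base axis. Payload 7 kg.
Tool frame: the origin (TCP) lies midway between the tips of the shut fingers; the grasp point (between the pads) lies 19 mm behind it; z points along the fingers, y is the direction in which the jaws open and shut (so a half turn about z gives the same grasp; the last joint's range is limited). The gripper opens to 85 mm and grips with 20 to 120 N. Pads are 22 mm wide; open, the fingers measure 114 mm over their backs; the gripper's body (76 mm by 85 mm) begins 54 mm behind the grasp point. The pads swing forward as they close: fully open they stand 13 mm farther back than shut.
Start: joints at [-0.866, 0.359, 0.012, 0, -1.224, -0.288], TCP at [0.273, -0.617, 0.231] pointing down, gripper open.
Joint ranges: [-3.07, 3.07], [-1.43, 2.12], [-1.02, 1.25], [-3.03, 1.67], [-3.05, -0], [-3.03, 3.03]. Speed limits (rad/s): [2.39, 2.39, 3.01, 3.14, 3.14, 3.14].

### API

Orientations are given as a 3x3 rotation matrix whose columns are the frame's x, y, z axes.
In Python, from station import status, eyes, workorder gives the robot as it stands. The module is installed in compiled form; this text tells all that it offers.
- The arm moves only by the shell command python3 -m crank 'ROWS' [OPENING] [FORCE]. ROWS is JSON, a list of rows, each an object with "slide": the shift along the tool's x, y, z normalised to -1 to 1, where 1 is 0.04 m, a list of three; "rot": the turn, a rotation vector about the tool's x, y, z normalised to -1 to 1, where 1 is 4 degrees, a list of three. A call has 1 to 8 rows; each row shifts and turns the commanded pose from where the row before left it, along the tool's axes as they then stand; what a row does not reach is not made up. A row lasts 1/10 s, in which the tool goes at most 50 mm and 8.59 degrees, less where a joint would pass 70% of its speed; a pose out of reach is approached as far as the arm can. A call with a number of a shift or a turn outside -1 to 1 is refused whole. A call with a gripper value outside its range is refused whole. OPENING is the opening, from -1 (shut) to 1 (fully open), so that 0 is half open, set as the call begins (- or left out, the last holds). The fingers move at their own pace and stop on an object; FORCE is the grip in N (left out, the last holds). Time passes only in rows, so rows that do not move let the fingers close. It gives the time, the measured TCP pose, the force and the opening at its end, in the units of the state.
- status.get_state(): the state, without advancing time (a new reading comes with each control period).
- eyes.camera(name): name is "scene" or "top" or "wrist"; returns a dict with "image" (420x560x3 uint8, red, green, blue), "intrinsics" (3x3 intrinsics, pixels), "rvec" (rotation vector, rad) and "tvec" (3), from world to camera coordinates, as OpenCV has them; the wrist camera has in their place "hand_eye" (4x4, takes a point from camera to tool coordinates, whose origin is the TCP and whose axes are the flange's). Camera axes: x right, y down, z forward; pixel columns grow to the right and rows downward; lengths in m; the calibration is good to about 2 mm. A picture is of the moment at which its call begins: read the wrist's pose just before it. There is no depth.
- workorder.hand_in(): hands the job in, once; it reports no verdict.
The state is a dict: "time_s": time; "qpos": joint angles; "joint_vel": joint speeds; "joint_efforts": joint torques, N m; "tool_pos": TCP position; "tcp_rot": TCP orientation; "wrist_force": force on the tool from outside, world axes, zero at the start; "torque": the same for the moment, N m; "width": opening from 0.0 (shut) to 1.0 (fully open).
Only numpy, scipy, OpenCV 4.12 (cv2) and the standard library are available. Lean on these libraries where they do the work, as an engineer would, in place of code of your own. Each camera call takes 0.05 s, during which the arm holds its last target. There are 200 camera calls.

## Working session

There is one attempt and no reset: what is moved stays moved. The work goes in short steps, Python scripts to look and compute and a shell command to move; the robot and the scene stay as the last step left them, time stands still between calls to the robot, and variables do not carry over. Pictures are saved under pics/ and viewed, about 8 in all and at most 12, crops included, and the job is handed in when it is done.

```bash
mkdir -p pics
cat > h.py <<'E'
import numpy as np, cv2
from station import status, eyes, workorder
def cam(name):
    s=status.get_state(); c=eyes.camera(name)
    K=np.array(c["intrinsics"],float)
    if "rvec" in c:
        R=cv2.Rodrigues(np.array(c["rvec"],float))[0]; t=np.array(c["tvec"],float).ravel()
    else:
        T=np.eye(4);T[:3,:3]=np.array(s["tcp_rot"]).reshape(3,3);T[:3,3]=s["tool_pos"]
        W=np.linalg.inv(T@np.array(c["hand_eye"])); R=W[:3,:3]; t=W[:3,3]
    return c["image"],K,R,t
def ray(v,uv):
    K,R,t=v; d=R.T@np.linalg.inv(K)@np.array([uv[0],uv[1],1.]); return -R.T@t,d/np.linalg.norm(d)
def onz(v,uv,z):
    o,d=ray(v,uv); return o+d*(z-o[2])/d[2]
def proj(v,p):
    K,R,t=v; q=K@(R@np.array(p,float)+t); return q[:2]/q[2]
def tri(v1,a,v2,b):
    o1,d1=ray(v1,a);o2,d2=ray(v2,b)
    s=np.linalg.lstsq(np.c_[d1,-d2],o2-o1,rcond=None)[0]
    p,q=o1+s[0]*d1,o2+s[1]*d2; return (p+q)/2,np.linalg.norm(p-q)
def save(n,im): cv2.imwrite("pics/"+n,im[...,::-1])
E
python3 - <<'E'
from h import *
import pickle
d={}
for n in("scene","top","wrist"):
    im,*v=cam(n); d[n]=(im,v); save(n+"0.png",im); print(n,-v[1].T@v[2],v[0][0,0])
pickle.dump(d,open("d0.pkl","wb"))
s=status.get_state();print({k:np.round(s[k],3) for k in s})
E
```

```text
scene [1.13176814 0.57395098 1.15453963] 403.4634556914327
top [0.41325515 0.01212663 1.39346743] 511.64000456908303
wrist [ 0.20771861 -0.64618105  0.3728794 ] 313.9183577064637
{'time_s': np.float64(0.15), 'qpos': array([-0.866,  0.359,  0.011, -0.   , -1.224, -0.288]), 'joint_vel': array([-0.002, -0.001,  0.003,  0.002, -0.001, -0.001]), 'joint_efforts': array([-2.0000e-03, -5.8388e+01,  2.9365e+01,  6.9410e+00, -4.0000e-03,
       -0.0000e+00]), 'tool_pos': array([ 0.273, -0.617,  0.231]), 'tcp_rot': array([[-0.914, -0.405, -0.001],
       [-0.405,  0.914,  0.001],
       [ 0.   ,  0.001, -1.   ]]), 'wrist_force': array([-0.972, -0.748,  0.292]), 'torque': array([-0.022, -0.062, -0.027]), 'width': np.float64(0.996)}
```

View pics/top0.png

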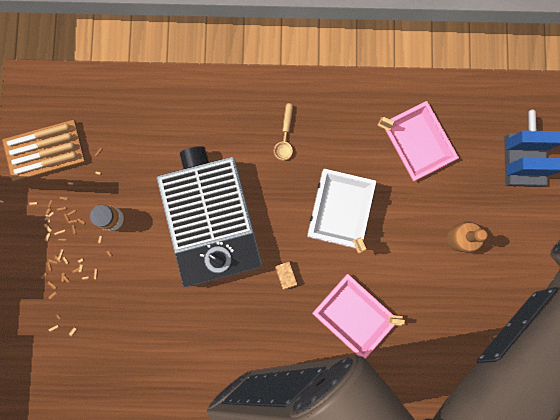

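View pics/scene0.png

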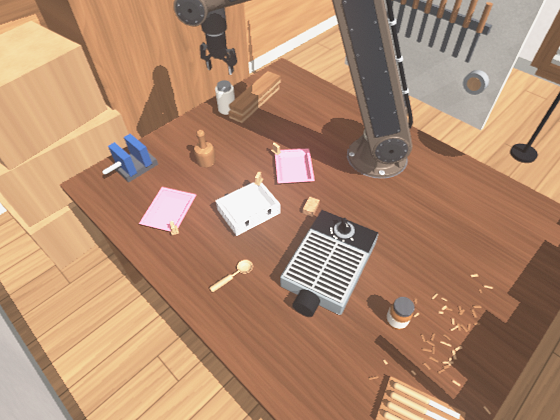

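The top view shows the extractor at about (208,222) with its knob at (217,260), the white stack at (343,208) with its tab at (361,243), and the pink decoys. The cork block sits at (287,275), the spoon at (284,150) and the mallet at (470,236). The scene view agrees, with the stack at (248,207) and the knob at (344,230).

Run:
```python
from h import *
import pickle
d=pickle.load(open("d0.pkl","rb"))
T=d["top"][1];S=d["scene"][1]
save("crop.png",cv2.resize(d["top"][0][150:295,150:390],None,fx=3.3,fy=3.3,interpolation=cv2.INTER_CUBIC))
print("knob",tri(T,(217,260),S,(344,229)),onz(T,(217,260),.109))
print("tab",tri(T,(361,243),S,(259,178)),onz(T,(361,243),.1))
im=d["top"][0].astype(int)
def rect(m,z,nm):
    m=cv2.morphologyEx(m.astype(np.uint8),cv2.MORPH_CLOSE,np.ones((7,7)))
    c=max(cv2.findContours(m,0,2)[0],key=cv2.contourArea)
    P=np.array([onz(T,p[0],z)[:2] for p in c]).astype(np.float32)
    r=cv2.minAreaRect(P*1000);print(nm,r,cv2.boxPoints(r).round().tolist())
hsv=cv2.cvtColor(d["top"][0],cv2.COLOR_RGB2HSV)
m=(hsv[...,1]<60)&(hsv[...,2]>120); m[:, :290]=0;m[:,390:]=0;m[:150]=0;m[265:]=0
rect(m,.072,"tray")
m=(hsv[...,1]<70); m[:, :150]=0;m[:,270:]=0;m[:150]=0;m[295:]=0
rect(m,.072,"extr")
```

```text
knob (array([0.42883311, 0.16584034, 0.07572912]), np.float64(0.0017622871533518698)) [0.42792774 0.16265292 0.109     ]
tab (array([ 0.47620478, -0.19726515,  0.08982583]), np.float64(0.007822420059063103)) [ 0.47820208 -0.1986708   0.1       ]
tray ((568.9428100585938, -151.8247528076172), (144.66885375976562, 185.80567932128906), 77.87016296386719) [[463.0, -203.0], [645.0, -242.0], [675.0, -101.0], [493.0, -62.0]]
extr ((552.5151977539062, 198.87783813476562), (348.29754638671875, 211.50726318359375), 16.029212951660156) [[356.0, 252.0], [414.0, 49.0], [749.0, 145.0], [691.0, 349.0]]
```

View pics/crop.png

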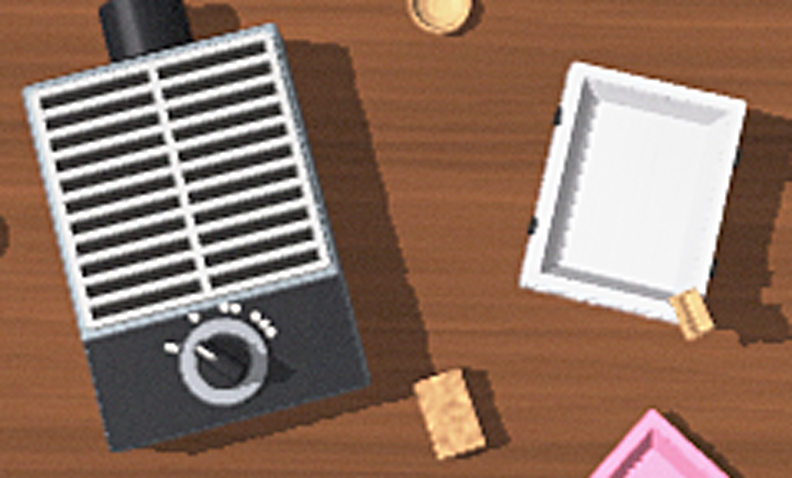

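The crop shows the pointer stripe at crop (205,351), close to the off mark at (172,347). The extractor yaw is about +0.25 and the tray yaw about -0.21, with the tab at crop (692,313). I'm moving to a viewpoint near the tray on the way to the knob.

```bash
python3 -m crank '[{"slide":[-0.7,0.63,-0.2],"rot":[0,0,0]},{"slide":[-0.7,0.63,-0.2],"rot":[0,0,0]},{"slide":[-0.7,0.63,-0.2],"rot":[0,0,0]},{"slide":[-0.7,0.63,-0.2],"rot":[0,0,0]},{"slide":[-0.7,0.63,-0.2],"rot":[0,0,0]},{"slide":[-0.7,0.63,-0.2],"rot":[0,0,0]},{"slide":[-0.7,0.63,0],"rot":[0,0,0]},{"slide":[-0.7,0.63,0],"rot":[0,0,0]}]' 1 60
python3 -m crank '[{"slide":[-0.7,0.63,0],"rot":[0,0,0]},{"slide":[-0.7,0.63,0],"rot":[0,0,0]},{"slide":[-0.7,0.63,0],"rot":[0,0,0]},{"slide":[-0.7,0.63,0],"rot":[0,0,0]},{"slide":[0,0,0],"rot":[0,0,0]},{"slide":[0,0,0],"rot":[0,0,0]}]'
python3 - <<'E'
from h import *
import pickle
im,*v=cam("wrist");save("w1.png",im);pickle.dump((im,v),open("w1.pkl","wb"))
print(proj(v,[.474,-.197,.096]),proj(v,[.569,-.152,.072]),proj(v,[.43,.165,.1]))
E
```

```text
time_s: 0.95
tool_pos: [0.3968, -0.3407, 0.2795]
tcp_rot: [[-0.914, -0.405, 0.0], [-0.405, 0.914, -0.0], [-0.0, -0.0, -1.0]]
wrist_force: [0.2, 0.4, -0.1]
width: 1.0
time_s: 1.55
tool_pos: [0.4582, -0.2039, 0.2792]
tcp_rot: [[-0.914, -0.407, -0.0], [-0.407, 0.914, 0.0], [0.0, 0.0, -1.0]]
wrist_force: [0.3, -0.0, 0.5]
width: 1.004
[278.17244464 202.74069477] [280.21874675 279.26634365] [579.10353277 292.53397774]
```

View pics/w1.png

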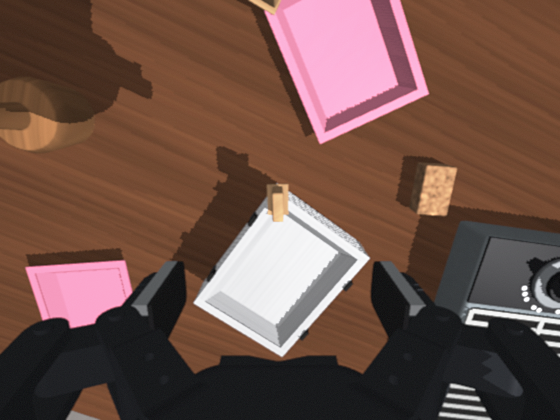

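The wrist view shows the tab at (278,200), 3 px from the prediction, and the tray around (280,280). The knob is at the right edge, about (555,285). Next I go over the knob.

```bash
python3 -m crank '[{"slide":[-0.36,0.93,0],"rot":[0,0,0]},{"slide":[-0.36,0.93,0],"rot":[0,0,0]},{"slide":[-0.36,0.93,0],"rot":[0,0,0]},{"slide":[-0.36,0.93,0],"rot":[0,0,0]},{"slide":[-0.36,0.93,0],"rot":[0,0,0]},{"slide":[-0.36,0.93,0],"rot":[0,0,0]},{"slide":[-0.36,0.93,0],"rot":[0,0,0]},{"slide":[-0.36,0.93,0],"rot":[0,0,0]}]'
python3 -m crank '[{"slide":[-0.36,0.93,0],"rot":[0,0,0]},{"slide":[0,0,0],"rot":[0,0,-1]},{"slide":[0,0,0],"rot":[0,0,-1]},{"slide":[0,0,0],"rot":[0,0,-1]},{"slide":[0,0,0],"rot":[0,0,-1]},{"slide":[0,0,0],"rot":[0,0,-1]},{"slide":[0,0,0],"rot":[0,0,-1]},{"slide":[0,0,0],"rot":[0,0,-0.5]}]'
python3 -m crank '[{"slide":[0,0,0],"rot":[0,0,0]},{"slide":[0,0,0],"rot":[0,0,0]}]'
python3 - <<'E'
from h import *
import pickle
im,*v=cam("wrist");save("w2.png",im);pickle.dump((im,v),open("w2.pkl","wb"))
print(proj(v,[.43,.165,.116]))
E
```

```text
time_s: 2.4
tool_pos: [0.4427, 0.1145, 0.2795]
tcp_rot: [[-0.915, -0.403, 0.0], [-0.403, 0.915, 0.0], [-0.0, 0.0, -1.0]]
wrist_force: [0.5, -0.3, 1.0]
width: 1.0
time_s: 3.2
tool_pos: [0.4413, 0.1527, 0.2792]
tcp_rot: [[-0.644, -0.765, -0.0], [-0.765, 0.644, -0.0], [0.0, 0.0, -1.0]]
wrist_force: [-1.0, 0.1, 0.4]
width: 1.0
time_s: 3.4
tool_pos: [0.4412, 0.1532, 0.2792]
tcp_rot: [[-0.646, -0.763, -0.0], [-0.763, 0.646, -0.0], [0.0, 0.0, -1.0]]
wrist_force: [-0.3, 0.5, -0.6]
width: 0.999
[294.50669362 193.12913024]
```

View pics/w2.png

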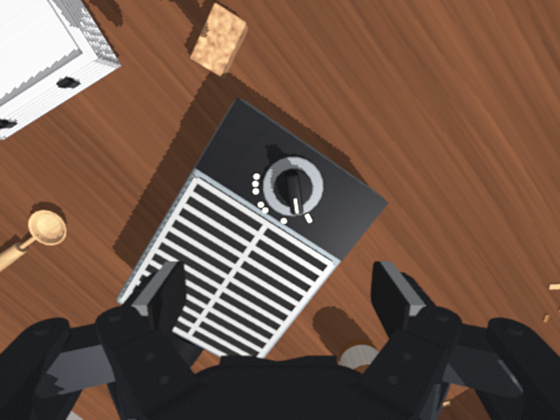

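The knob skirt is centred around (293,186) with the pointer stripe near (296,206), close to the jaw-normal direction. The dots sweep to the left at (284,220), (264,208) and (256,184). Now I measure these precisely.

Run:
```python
from h import *
import pickle
im,v=pickle.load(open("w2.pkl","rb"))
hsv=cv2.cvtColor(im,cv2.COLOR_RGB2HSV)
V=hsv[...,2].astype(int)
roi=np.zeros(V.shape,bool);roi[150:230,240:330]=1
w=((V>200)&(hsv[...,1]<50)&roi).astype(np.uint8)
n,l,st,ce=cv2.connectedComponentsWithStats(w)
for i in range(1,n):
    if st[i,4]>4:print("white",ce[i].round(1),st[i])
g=((V>110)&(V<=215)&(hsv[...,1]<60)&roi).astype(np.uint8)
g=cv2.morphologyEx(g,cv2.MORPH_OPEN,np.ones((3,3)))
n,l,st,ce=cv2.connectedComponentsWithStats(g); i=1+np.argmax(st[1:,4]);print(st[i])
c=cv2.findContours((l==i).astype(np.uint8),0,2)[0][0];e=cv2.fitEllipse(cv2.convexHull(c));print("skirt",e)
T=pickle.load(open("d0.pkl","rb"))["top"]
for z in(.08,.086):
  p=onz(v,e[0],z);print(z,p,"rad",e[1][0]/2*np.linalg.norm(p-(-v[1].T@v[2]))/v[0][0,0],proj(T[1],p))
# stripe
ii=[i for i in [0]]
print(V[160:222:2,280:312])
```

```text
white [313.4 187.8] [303 165  19  47 400]
white [256.2 176.2] [254 174   6   6  26]
white [255.  183.5] [253 181   5   6  26]
white [255.4 190.8] [253 188   6   6  28]
white [267.5 215.1] [240 198  50  32 187]
white [295.8 205.8] [294 199   5  15  44]
white [260.5 204.2] [258 202   6   6  28]
white [258.5 219.1] [240 205  40  25 224]
white [284.  209.9] [276 206  14   8  52]
white [308. 218.] [305 214   7   9  43]
white [245.1 226.1] [240 221  14   9  56]
[ 263  157   60   59 1229]
skirt ((292.2181701660156, 185.71206665039062), (56.524906158447266, 60.63734436035156), 55.371212005615234)
0.08 [0.43068324 0.16467492 0.08      ] rad 0.0314976555969519 [217.57001151 259.0587038 ]
0.086 [0.43005621 0.16351011 0.086     ] rad 0.030944494894683032 [217.74685746 259.27844927]
[[105 112 113 116 114 116 113 114 129 163 191 198 198 199 198 198 197 199
  198 199 198 198 196 192 186 176 158 123  78  44  40  50]
 [115 116 114 114 115 114 113 113 110 119 152 188 201 200 199 198 199 199
  199 200 198 199 200 199 199 202 202 195 184 161 120  79]
 [114 113 114 112 114 114 114 113 113 112 112 132 160
[... 3104 characters left out ...]
9 211 220 221 220 216 193 145  98]
 [173 193 200 206 205 204 206 206 205 182 124  63  36  42  72 173 255 255
  214 102  74  81 106 160 188 165 147 118  86  64  58  59]
 [ 61  84 113 143 162 170 180 191 198 199 192 164 122  99  99 107 118 133
  142 134 123 113  91  86  95 143 226 255 255 161  64  58]
 [ 52  48  46  47  51  51  54  62  69  73  78  93 101  99  87  81  67  60
   63  64  62  62  56  56 128 255 255 255 255 255 163  63]
 [ 60 121 197 242 238 180  95  55  53  56  57  55  57  56  58  58  60  62
   61  63  60  63  62  60  63 144 255 255 255 255 255 164]
 [139 255 255 255 255 255 233 101  50  57  58  59  60  61  60  61  58  60
   62  61  62  63  62  63  57  63 146 255 255 255 255 255]]
```

Run:
```python
from h import *
import pickle
im,v=pickle.load(open("w2.pkl","rb"))
c=onz(v,(292.2,185.7),.074);print("c",c)
for n,p,a in(("off",(308,218),1.05),("1",(284,220.5),.35),("2",(262.7,207.3),-.35),("3",(255.5,183.5),-1.05)):
    q=onz(v,p,.074)-c; print(n,np.arctan2(q[1],q[0])-a,np.hypot(*q[:2]))
a,b=onz(v,(295,199),.116),onz(v,(297,212.5),.116);d=b-a;print("bar yaw",np.arctan2(d[1],d[0]),np.hypot(*d[:2]))
d/=np.linalg.norm(d)
# top-end of the bar ~ stripe end
e=onz(v,(296.5,213.3),.116);print("centre from bar end",e-.021*d)
print("bar far end seen",onz(v,(289.5,175.5),.116), "mid",onz(v,(293.2,194.5),.116))
s=status.get_state();R=np.array(s["tcp_rot"]).reshape(3,3);print("toolx yaw",np.arctan2(-R[1,0],-R[0,0]))
for t in (c,e-.021*d):
  g=np.array([t[0],t[1],.109-.019]) ;print("units",R.T@(g-s["tool_pos"])/.04)
```

```text
c [0.43131707 0.16581572 0.074     ]
off 0.27441159185706465 0.04276267631065781
1 0.30216443768199697 0.042411338747369846
2 0.29246361450398084 0.04218671339213771
3 0.28527509581829846 0.041492349488470595
bar yaw 1.0243892855250474 0.014376436111575089
centre from bar end [0.43096529 0.16467342 0.116     ]
bar far end seen [0.42242477 0.14805253 0.116     ] mid [0.43189441 0.16524197 0.116     ]
toolx yaw 0.8684316735015114
units [-0.08003159  0.39031757  4.7315668 ]
units [-0.05255168  0.37858153  4.73157011]
```

```bash
python3 -m crank '[{"slide":[-0.065,0.385,0],"rot":[0,0,-0.8]},{"slide":[0,0,0.8],"rot":[0,0,-0.8]},{"slide":[0,0,0.8],"rot":[0,0,-0.65]},{"slide":[0,0,0.8],"rot":[0,0,0]},{"slide":[0,0,0.8],"rot":[0,0,0]},{"slide":[0,0,0.8],"rot":[0,0,0]},{"slide":[0,0,0.6],"rot":[0,0,0]},{"slide":[0,0,0],"rot":[0,0,0]}]' 0 40
python3 -m crank '[{"slide":[0,0,0],"rot":[0,0,0]},{"slide":[0,0,0],"rot":[0,0,0]},{"slide":[0,0,0],"rot":[0,0,0]},{"slide":[0,0,0],"rot":[0,0,0]},{"slide":[0,0,0],"rot":[0,0,0]},{"slide":[0,0,0],"rot":[0,0,0]}]' -1 40
```

```text
time_s: 4.25
tool_pos: [0.4292, 0.1642, 0.0926]
tcp_rot: [[-0.518, -0.855, -0.005], [-0.855, 0.518, -0.004], [0.006, 0.002, -1.0]]
wrist_force: [-0.1, 0.1, -0.1]
width: 0.495
time_s: 4.85
tool_pos: [0.4317, 0.1666, 0.0968]
tcp_rot: [[-0.517, -0.856, 0.002], [-0.856, 0.517, 0.002], [-0.003, -0.001, -1.0]]
wrist_force: [-2.7, 1.1, 6.9]
width: 0.155
```

```bash
python3 -m crank '[{"slide":[0,0,-0.04],"rot":[0,0,1]},{"slide":[0,0,0],"rot":[0,0,1]},{"slide":[0,0,0],"rot":[0,0,1]},{"slide":[0,0,0],"rot":[0,0,1]},{"slide":[0,0,0],"rot":[0,0,1]},{"slide":[0,0,0],"rot":[0,0,1]},{"slide":[0,0,0],"rot":[0,0,1]},{"slide":[0,0,0],"rot":[0,0,1]}]'
python3 -m crank '[{"slide":[0,0,0],"rot":[0,0,1]},{"slide":[0,0,0],"rot":[0,0,1]},{"slide":[0,0,0],"rot":[0,0,1]},{"slide":[0,0,0],"rot":[0,0,1]},{"slide":[0,0,0],"rot":[0,0,1]},{"slide":[0,0,0],"rot":[0,0,1]},{"slide":[0,0,0],"rot":[0,0,1]},{"slide":[0,0,0],"rot":[0,0,0.6]}]'
python3 -m crank '[{"slide":[0,0,0],"rot":[0,0,0]},{"slide":[0,0,0],"rot":[0,0,0]},{"slide":[0,0,0],"rot":[0,0,0]},{"slide":[0,0,0],"rot":[0,0,0]},{"slide":[0,0,0],"rot":[0,0,0]}]'
```

```text
time_s: 5.65
tool_pos: [0.4315, 0.1666, 0.097]
tcp_rot: [[-0.893, -0.449, 0.001], [-0.449, 0.893, 0.002], [-0.002, 0.001, -1.0]]
wrist_force: [4.6, 2.3, -11.0]
width: 0.153
time_s: 6.45
tool_pos: [0.4315, 0.1666, 0.097]
tcp_rot: [[-0.998, 0.064, 0.001], [0.064, 0.998, 0.002], [-0.001, 0.002, -1.0]]
wrist_force: [3.9, 2.6, -10.5]
width: 0.152
time_s: 6.95
tool_pos: [0.4315, 0.1666, 0.097]
tcp_rot: [[-0.998, 0.06, 0.001], [0.06, 0.998, 0.002], [-0.001, 0.002, -1.0]]
wrist_force: [4.7, 3.3, -11.8]
width: 0.155
```

Turned to a bar yaw of -0.060. Now I release, rise and check.

```bash
python3 -m crank '[{"slide":[0,0,0],"rot":[0,0,0]},{"slide":[0,0,0],"rot":[0,0,0]},{"slide":[0,0,0],"rot":[0,0,0]},{"slide":[0,0,0],"rot":[0,0,0]},{"slide":[0,0,-1],"rot":[0,0,0]},{"slide":[0,0,-1],"rot":[0,0,0]},{"slide":[0,0,-1],"rot":[0,0,0]},{"slide":[0,0,-1],"rot":[0,0,0]}]' 0.2
python3 -m crank '[{"slide":[0,0,-1],"rot":[0,0,0]},{"slide":[0,0,0],"rot":[0,0,0]},{"slide":[0,0,0],"rot":[0,0,0]}]'
python3 - <<'E'
from h import *
import pickle
im,*v=cam("wrist");pickle.dump((im,v),open("w3.pkl","wb"))
u=proj(v,[.4315,.1655,.09]).astype(int);x,y=u[0]-70,u[1]-55
save("w3.png",cv2.resize(im[max(y,0):y+110,x:x+140],None,fx=5,fy=5,interpolation=cv2.INTER_CUBIC));print(x,max(y,0))
E
```

```text
time_s: 7.75
tool_pos: [0.4306, 0.1655, 0.2588]
tcp_rot: [[-0.998, 0.061, 0.0], [0.061, 0.998, 0.0], [-0.0, 0.0, -1.0]]
wrist_force: [0.8, 0.5, -0.5]
width: 0.598
time_s: 8.05
tool_pos: [0.431, 0.166, 0.2977]
tcp_rot: [[-0.998, 0.061, 0.001], [0.061, 0.998, 0.002], [-0.001, 0.002, -1.0]]
wrist_force: [-1.2, -0.3, -0.9]
width: 0.598
207 127
```

View pics/w3.png

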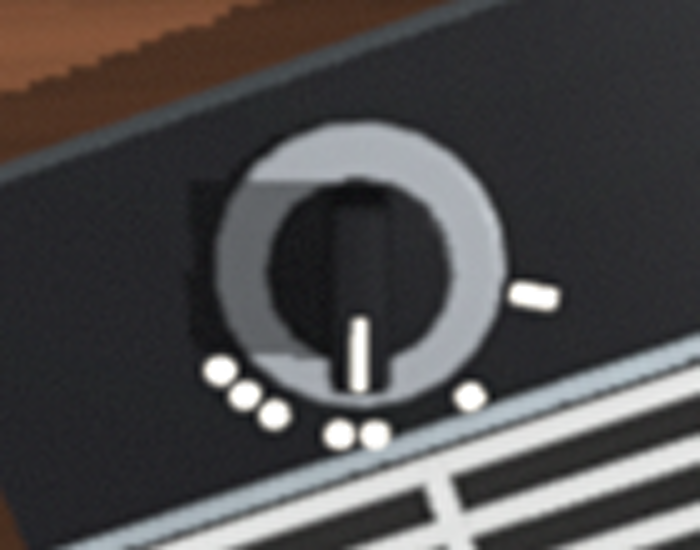

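The knob pointer is at crop (359,355) and points straight at the two-dot pair at (340,434) and (375,434), so step 1 is done. Now I move over the tab.

```bash
python3 -m crank '[{"slide":[-0.163,-0.9,0],"rot":[0,0,0]},{"slide":[-0.163,-0.9,0],"rot":[0,0,0]},{"slide":[-0.163,-0.9,0],"rot":[0,0,0]},{"slide":[-0.163,-0.9,0],"rot":[0,0,0]},{"slide":[-0.163,-0.9,0],"rot":[0,0,0]},{"slide":[-0.163,-0.9,0],"rot":[0,0,0]},{"slide":[-0.163,-0.9,0],"rot":[0,0,0]},{"slide":[-0.163,-0.9,0],"rot":[0,0,0]}]' 1 100
python3 -m crank '[{"slide":[-0.163,-0.9,0.45],"rot":[0,0,0]},{"slide":[-0.163,-0.9,0.45],"rot":[0,0,0]},{"slide":[0,0,0],"rot":[0,0,-1]},{"slide":[0,0,0],"rot":[0,0,-1]},{"slide":[0,0,0],"rot":[0,0,-1]},{"slide":[0,0,0],"rot":[0,0,-1]},{"slide":[0,0,0],"rot":[0,0,-1]},{"slide":[0,0,0],"rot":[0,0,-1]}]'
python3 -m crank '[{"slide":[0,0,0],"rot":[0,0,-1]},{"slide":[0,0,0],"rot":[0,0,-0.2]},{"slide":[0,0,0],"rot":[0,0,0]},{"slide":[0,0,0],"rot":[0,0,0]}]'
python3 - <<'E'
from h import *
import pickle
im,*v=cam("wrist");pickle.dump((im,v),open("w4.pkl","wb"))
u=proj(v,[.474,-.197,.096]).astype(int);print(u)
a=max(u[1]-60,0)
c1=cv2.resize(im[a:a+120,u[0]-70:u[0]+70],None,fx=4,fy=4,interpolation=cv2.INTER_CUBIC);print("w4 origin",u[0]-70,a)
im1,v1=pickle.load(open("w1.pkl","rb"))
c2=cv2.resize(im1[165:285,250:310],None,fx=4,fy=4,interpolation=cv2.INTER_CUBIC)
save("w4.png",np.hstack([c1,c2]))
for z in (.07,.073):
  T=pickle.load(open("d0.pkl","rb"))["top"][1]
  print([onz(T,(150+x/3.3,150+y/3.3),z)[:2].round(4) for x,y in((22,88),(275,25),(338,272),(85,335))])
E
```

```text
time_s: 8.9
tool_pos: [0.4645, -0.1263, 0.2954]
tcp_rot: [[-0.998, 0.061, -0.003], [0.061, 0.998, -0.0], [0.003, -0.0, -1.0]]
wrist_force: [0.9, 1.5, 0.2]
width: 0.997
time_s: 9.7
tool_pos: [0.473, -0.1974, 0.2591]
tcp_rot: [[-0.936, -0.352, -0.003], [-0.352, 0.936, 0.0], [0.003, 0.001, -1.0]]
wrist_force: [0.0, -0.1, -0.5]
width: 0.997
time_s: 10.1
tool_pos: [0.4736, -0.1974, 0.2603]
tcp_rot: [[-0.905, -0.426, -0.001], [-0.426, 0.905, 0.0], [0.001, 0.001, -1.0]]
wrist_force: [1.4, -0.2, 0.7]
width: 0.998
[278 191]
w4 origin 208 131
[array([0.6424, 0.3323]), array([0.6974, 0.1332]), array([0.5013, 0.0779]), array([0.448 , 0.2742])]
[array([0.6418, 0.3316]), array([0.6968, 0.1329]), array([0.5011, 0.0777]), array([0.4479, 0.2736])]
```

View pics/w4.png

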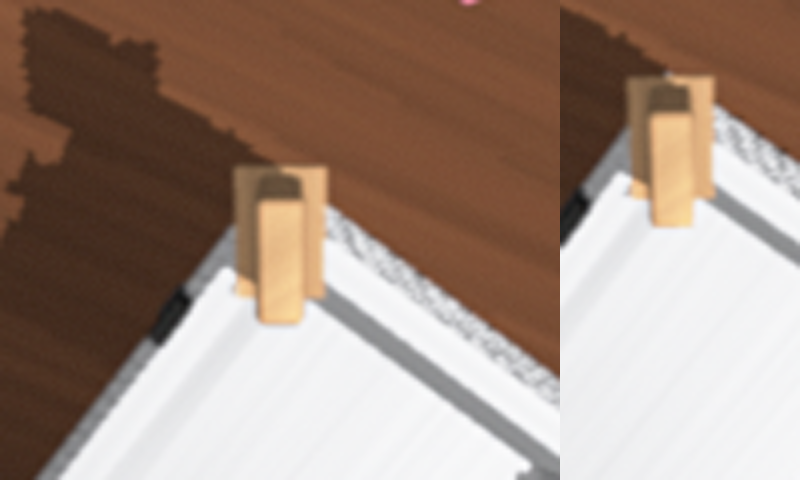

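The tab's narrow top is centred at w4 pixel (278.1,196.2), aligned with the image vertical, so the jaw yaw is right. There seems to be a wider foot around its base, so I take a closer view to triangulate heights before gripping.

```bash
python3 -m crank '[{"slide":[0,0,0.8],"rot":[0,0,0]},{"slide":[0,0,0.8],"rot":[0,0,0]},{"slide":[0,0,0.65],"rot":[0,0,0]},{"slide":[0,0,0],"rot":[0,0,0]},{"slide":[0,0,0],"rot":[0,0,0]}]'
python3 - <<'E'
from h import *
import pickle
im,*v=cam("wrist");pickle.dump((im,v),open("w5.pkl","wb"))
u=proj(v,[.474,-.197,.096]).astype(int);print(u)
a=max(u[1]-70,0)
save("w5.png",cv2.resize(im[a:a+140,u[0]-90:u[0]+90],None,fx=4,fy=4,interpolation=cv2.INTER_CUBIC));print("origin",u[0]-90,a)
im4,v4=pickle.load(open("w4.pkl","rb"))
print("cam axis",v[1][2],"at",-v[1].T@v[2])
E
```

```text
time_s: 10.65
tool_pos: [0.4741, -0.1977, 0.1714]
tcp_rot: [[-0.904, -0.427, -0.001], [-0.427, 0.904, -0.001], [0.001, -0.0, -1.0]]
wrist_force: [0.2, 0.1, 1.3]
width: 0.999
[279 219]
origin 189 149
cam axis [ 0.25408745  0.11954561 -0.95976477] at [ 0.40945985 -0.22833989  0.31386355]
```

View pics/w5.png

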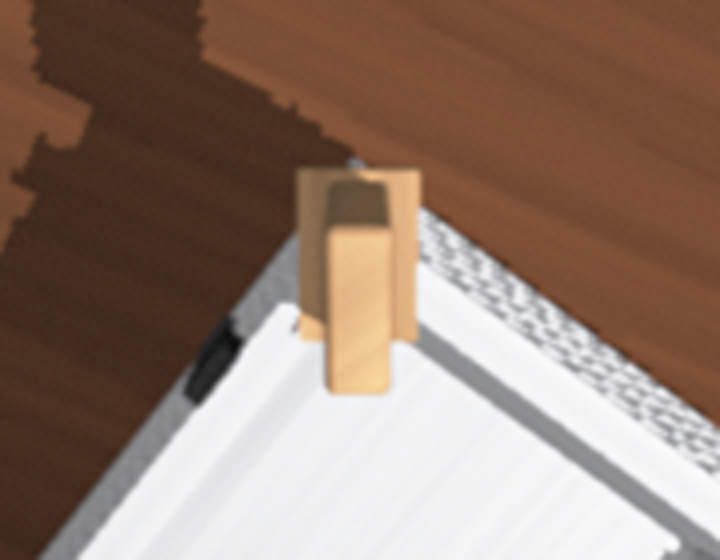

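Run:
```python
from h import *
import pickle
v5=pickle.load(open("w5.pkl","rb"))[1];v4=pickle.load(open("w4.pkl","rb"))[1]
A={"tl":((258,198),(328,228)),"tr":((303,198),(391,228)),"bl":((258,322),(328,393)),"br":((303,322),(391,393)),
"f_tl":((233,165),(297,170)),"f_tr":((328,165),(421,168)),"f_bl":((235,298),(300,340)),"f_br":((326,298),(418,340))}
for k,(a,b) in A.items():
    print(k,*tri(v4,(208+a[0]/4,131+a[1]/4),v5,(189+b[0]/4,149+b[1]/4)))
for z in(.1,.108,.112):
  P={k:onz(v5,(189+b[0]/4,149+b[1]/4),z) for k,(a,b) in A.items()}
  m=(P["tl"]+P["tr"]+P["bl"]+P["br"])/4;l=P["bl"]+P["br"]-P["tl"]-P["tr"]
  print(z,m,"len",np.hypot(*l[:2])/2,"yaw",np.arctan2(l[1],l[0]),"w",np.linalg.norm(P["tl"]-P["tr"]))
for z in(.072,.078,.084):
  P={k:onz(v5,(189+b[0]/4,149+b[1]/4),z) for k,(a,b) in A.items()}
  print(z,(P["f_tl"]+P["f_tr"]+P["f_bl"]+P["f_br"])/4,np.linalg.norm(P["f_tl"]-P["f_tr"]),np.linalg.norm(P["f_tl"]-P["f_bl"]))
```

```text
tl [ 0.46283695 -0.20845748  0.11363544] 8.165286929924599e-06
tr [ 0.45844141 -0.19893561  0.11333056] 8.295626078281282e-05
bl [ 0.49188613 -0.19511956  0.10805399] 3.757626929013913e-05
br [ 0.4871951  -0.18506114  0.10796138] 9.222619635387925e-05
f_tl [ 0.46391769 -0.21549971  0.08005324] 0.00036998000314365765
f_tr [ 0.45470643 -0.19277663  0.07247556] 0.00046902157292108993
f_bl [ 0.49919152 -0.19926826  0.06915478] 0.0002784132939137677
f_br [ 0.48877481 -0.17670603  0.06863718] 0.00029167675851940917
0.1 [ 0.47837258 -0.19532748  0.1       ] len 0.03156932857202254 yaw 0.4408576742904434 w 0.011152423303070454
0.108 [ 0.47579476 -0.19656238  0.108     ] len 0.030388413775392496 yaw 0.4408576742904443 w 0.010735244278599553
0.112 [ 0.47450585 -0.19717983  0.112     ] len 0.02979795637707741 yaw 0.44085767429044476 w 0.01052665476636409
0.072 [ 0.47663778 -0.19619392  0.072     ] 0.024492017889646087 0.035836552838253724
0.078 [ 0.47497127 -0.19699138  0.078     ] 0.023884435191023883 0.034947541994766254
0.084 [ 0.47330477 -0.19778883  0.084     ] 0.023276852492401655 0.03405853115127882
```

Triangulation puts the tab top at about 0.110, the foot near the rim at 0.072, the centre at (0.475,-0.197) and the yaw at 0.441. That matches the tool. Descend and grip.

```bash
python3 -m crank '[{"slide":[-0.02,0,0.6],"rot":[0,0,0]},{"slide":[0,0,0.6],"rot":[0,0,0]},{"slide":[0,0,0.6],"rot":[0,0,0]},{"slide":[0,0,0.45],"rot":[0,0,0]},{"slide":[0,0,0],"rot":[0,0,0]},{"slide":[0,0,0],"rot":[0,0,0]}]'
python3 -m crank '[{"slide":[0,0,0],"rot":[0,0,0]},{"slide":[0,0,0],"rot":[0,0,0]},{"slide":[0,0,0],"rot":[0,0,0]},{"slide":[0,0,0],"rot":[0,0,0]},{"slide":[0,0,0],"rot":[0,0,0]},{"slide":[0,0,0],"rot":[0,0,0]},{"slide":[0,0,0],"rot":[0,0,0]},{"slide":[0,0,0],"rot":[0,0,0]}]' -1 100
```

```text
time_s: 11.3
tool_pos: [0.4758, -0.1973, 0.0824]
tcp_rot: [[-0.904, -0.427, 0.002], [-0.427, 0.904, -0.0], [-0.001, -0.001, -1.0]]
wrist_force: [0.0, -0.1, 0.2]
width: 1.0
time_s: 12.1
tool_pos: [0.4747, -0.1972, 0.0813]
tcp_rot: [[-0.904, -0.427, 0.0], [-0.427, 0.904, -0.0], [-0.0, -0.0, -1.0]]
wrist_force: [-2.0, 1.4, 4.9]
width: 0.122
```

```bash
python3 -m crank '[{"slide":[-0.005,0,-0.0925],"rot":[0,0.25,0]},{"slide":[-0.005,0,-0.0925],"rot":[0,0.25,0]},{"slide":[-0.005,0,-0.0925],"rot":[0,0.25,0]},{"slide":[-0.005,0,-0.0925],"rot":[0,0.25,0]},{"slide":[-0.005,0,-0.0925],"rot":[0,0.25,0]},{"slide":[-0.005,0,-0.0925],"rot":[0,0.25,0]},{"slide":[-0.005,0,-0.0925],"rot":[0,0.25,0]},{"slide":[-0.005,0,-0.0925],"rot":[0,0.25,0]}]'
python3 -m crank '[{"slide":[0,0,0],"rot":[0,0,0]},{"slide":[0,0,0],"rot":[0,0,0]},{"slide":[0,0,0],"rot":[0,0,0]},{"slide":[0,0,0],"rot":[0,0,0]}]'
python3 - <<'E'
from h import *
import pickle
im,*v=cam("scene");pickle.dump((im,v),open("s6.pkl","wb"))
im0=pickle.load(open("d0.pkl","rb"))["scene"][0]
w=cam("wrist")[0]
f=lambda i:cv2.resize(i[150:250,195:300],None,fx=3.5,fy=3.5,interpolation=cv2.INTER_CUBIC)
save("s6.png",np.hstack([f(im),cv2.resize(w,(420,350))]))
E
```

```text
time_s: 12.9
tool_pos: [0.4777, -0.1957, 0.1107]
tcp_rot: [[-0.895, -0.427, -0.127], [-0.423, 0.904, -0.06], [0.141, -0.0, -0.99]]
wrist_force: [-0.1, -1.6, 0.7]
width: 0.118
time_s: 13.3
tool_pos: [0.4779, -0.1956, 0.1103]
tcp_rot: [[-0.896, -0.427, -0.125], [-0.423, 0.904, -0.059], [0.138, -0.0, -0.99]]
wrist_force: [0.2, -1.1, 0.1]
width: 0.119
```

View pics/s6.png

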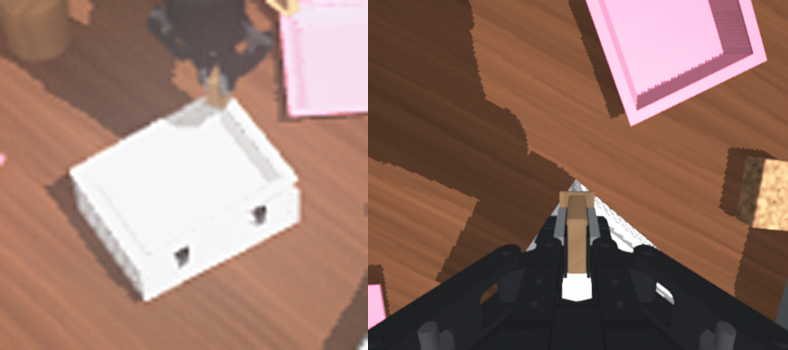

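The scene crop shows the tabbed corner at (215,95) raised out of the stack, with the near far-corner edge still down. The wrist view shows the tab firmly between the fingers. A quick numeric check that the far corner hasn't risen follows.

Run:
```python
from h import *
import pickle
im0,v=pickle.load(open("d0.pkl","rb"))["scene"];im,_=pickle.load(open("s6.pkl","rb"))
c,s=np.cos(-.212),np.sin(-.212)
w=lambda x,y,z:[.569+c*x-s*y,-.152+s*x+c*y,z]
P=np.array([proj(v,w(*p)) for p in((88,68,0.072*1000),) for p in [np.array(p)/1000]]+[proj(v,w(.088,.068,.004)),proj(v,w(.088,-.068,.072)),proj(v,w(-.088,.068,.072))],np.float32)
g=lambda i:cv2.cvtColor(i,cv2.COLOR_RGB2GRAY)
q,st,er=cv2.calcOpticalFlowPyrLK(g(im0),g(im),P[:,None],None,winSize=(13,13))
print(P,(q[:,0]-P).round(2),st.ravel());print("1cm up =",proj(v,w(.088,.068,.082))-P[0])
```

```text
[[235.56107 225.90813]
 [237.43962 237.55931]
 [216.57529 200.11465]
 [279.5195  203.45221]] [[-0.08  0.1 ]
 [-0.04  0.06]
 [-0.74 -2.15]
 [-0.28 -3.45]] [1 1 1 1]
1cm up = [-0.28892255 -1.79201646]
```

The far corner moved under 1 mm while the other corners rose 12–20 mm, so the peel is good. Now lift, then level.

```bash
python3 -m crank '[{"slide":[0.014,0,-0.1],"rot":[0,0,0]},{"slide":[0.02,0,-0.15],"rot":[0,0,0]},{"slide":[0.028,0,-0.2],"rot":[0,0,0]},{"slide":[0.042,0,-0.3],"rot":[0,0,0]},{"slide":[0.056,0,-0.4],"rot":[0,0,0]},{"slide":[0.056,0,-0.4],"rot":[0,0,0]},{"slide":[0.056,0,-0.4],"rot":[0,0,0]},{"slide":[0,0,0],"rot":[0,0,0]}]'
python3 -m crank '[{"slide":[0,0,0],"rot":[0,-0.4,0]},{"slide":[0,0,0],"rot":[0,-0.4,0]},{"slide":[0,0,0],"rot":[0,-0.4,0]},{"slide":[0,0,0],"rot":[0,-0.4,0]},{"slide":[0,0,0],"rot":[0,-0.4,0]},{"slide":[0,0,0],"rot":[0,0,0]},{"slide":[0,0,0],"rot":[0,0,0]}]'
python3 - <<'E'
from h import *
import pickle
for n in("scene","top"):
    im,*v=cam(n);pickle.dump((im,v),open(n[0]+"7.pkl","wb"))
    if n=="scene":save("s7.png",cv2.resize(im[120:270,150:350],None,fx=3.5,fy=3.5,interpolation=cv2.INTER_CUBIC))
E
```

```text
time_s: 14.2
tool_pos: [0.4791, -0.1958, 0.192]
tcp_rot: [[-0.896, -0.428, -0.121], [-0.423, 0.904, -0.06], [0.135, -0.002, -0.991]]
wrist_force: [0.5, -0.9, -1.8]
width: 0.121
time_s: 14.9
tool_pos: [0.4776, -0.1959, 0.1893]
tcp_rot: [[-0.904, -0.427, 0.0], [-0.427, 0.904, -0.0], [-0.0, -0.0, -1.0]]
wrist_force: [0.2, -0.8, -2.1]
width: 0.122
```

View pics/s7.png

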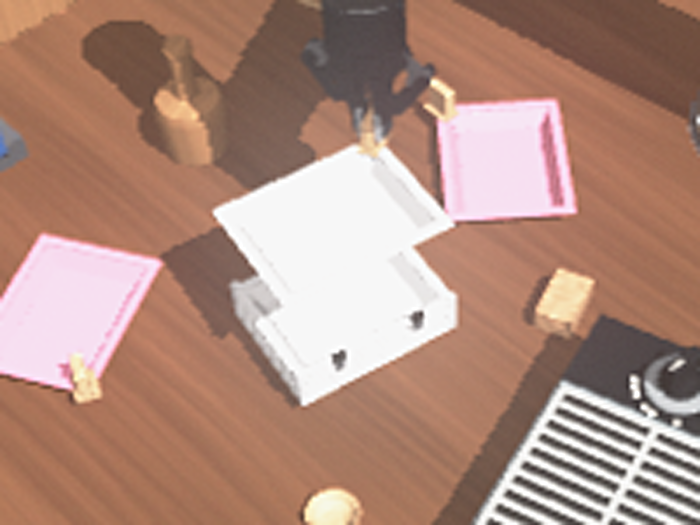

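The tray is off and held, and the stack is left in place below it, at about (345,340). Now I carry it over the grille.

```bash
python3 -m crank '[{"slide":[-0.1,0.21,0],"rot":[0,0,0]},{"slide":[-0.2,0.42,0],"rot":[0,0,0]},{"slide":[-0.3,0.63,0],"rot":[0,0,0]},{"slide":[-0.3,0.63,0],"rot":[0,0,0]},{"slide":[-0.3,0.63,0],"rot":[0,0,0]},{"slide":[-0.3,0.63,0],"rot":[0,0,0]},{"slide":[-0.3,0.63,0],"rot":[0,0,0]},{"slide":[-0.3,0.63,0],"rot":[0,0,0]}]'
python3 -m crank '[{"slide":[-0.3,0.63,0],"rot":[0,0,0]},{"slide":[-0.3,0.63,0],"rot":[0,0,0]},{"slide":[-0.3,0.63,0],"rot":[0,0,0]},{"slide":[-0.3,0.63,0],"rot":[0,0,0]},{"slide":[-0.3,0.63,0],"rot":[0,0,0]},{"slide":[-0.25,0.52,0],"rot":[0,0,0]},{"slide":[0,0,0],"rot":[0,0,0]},{"slide":[0,0,0],"rot":[0,0,0]}]'
python3 -m crank '[{"slide":[0,0,0],"rot":[0,0,0]},{"slide":[0,0,0],"rot":[0,0,0]},{"slide":[0,0,0],"rot":[0,0,0]},{"slide":[0,0,0],"rot":[0,0,0]},{"slide":[0,0,0],"rot":[0,0,0]}]'
python3 - <<'E'
from h import *
import pickle
L=[]
for n in("scene","top"):
    im,*v=cam(n);pickle.dump((im,v),open(n[0]+"8.pkl","wb"))
    y,x=((170,230) if n=="scene" else (140,130))
    L.append(cv2.resize(im[y:y+150,x:x+130],None,fx=3,fy=3,interpolation=cv2.INTER_CUBIC))
save("f8.png",np.hstack(L))
E
```

```text
time_s: 15.8
tool_pos: [0.4782, 0.0015, 0.1891]
tcp_rot: [[-0.904, -0.427, -0.0], [-0.427, 0.904, -0.0], [0.0, -0.0, -1.0]]
wrist_force: [1.2, 0.1, -0.9]
width: 0.121
time_s: 16.6
tool_pos: [0.4785, 0.1632, 0.1887]
tcp_rot: [[-0.904, -0.429, -0.001], [-0.429, 0.904, -0.001], [0.001, -0.0, -1.0]]
wrist_force: [0.7, -0.5, -2.0]
width: 0.118
time_s: 17.1
tool_pos: [0.479, 0.1621, 0.1891]
tcp_rot: [[-0.904, -0.427, 0.0], [-0.427, 0.904, 0.0], [-0.0, 0.0, -1.0]]
wrist_force: [0.4, -0.5, -2.0]
width: 0.12
```

View pics/f8.png

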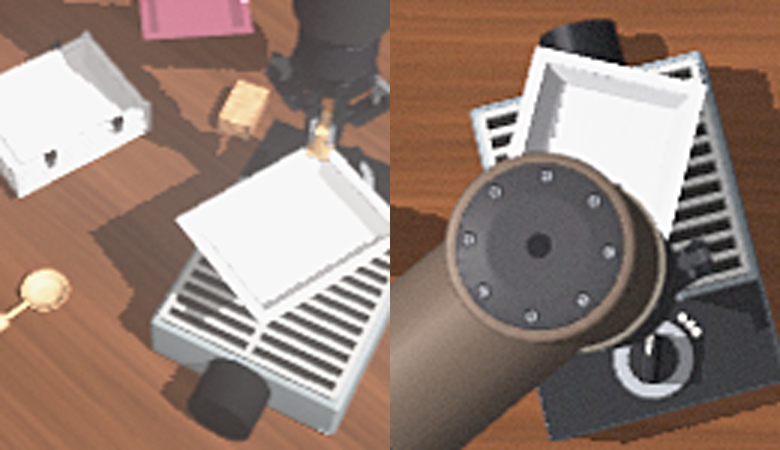

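The tray is over the grille in both views, clear of it, and the pointer is still at the two dots. I triangulate the two visible tray corners: far corner at scene (262,320) and top (148,47), +x/-y corner at scene (178,218) and top (316,82).

Run:
```python
from h import *
import pickle
S=pickle.load(open("s8.pkl","rb"))[1];T=pickle.load(open("t8.pkl","rb"))[1]
f=lambda a,b:tri(S,(230+a[0]/3,170+a[1]/3),T,(130+b[0]/3,140+b[1]/3))
A,e=f((262,320),(148,47));B,e2=f((178,218),(316,82));print(A,e,B,e2)
d=(B-A)/np.linalg.norm(B-A);yaw=np.arctan2(d[1],d[0])+np.pi/2
u=np.array([np.cos(yaw),np.sin(yaw)]);M=(A+B)[:2]/2-.09*u
print("len",np.linalg.norm(A-B),"yaw",yaw,"mid",M)
g0=[onz(T,(130+x/3,140+y/3),.072)[:2] for x,y in((706-390,52),(760-390,275))]
print("grille right corners",g0)
v=pickle.load(open("w2.pkl","rb"))[1]
print("grille from knob",np.array([.4313,.166])+.15*np.array([np.cos(.27),np.sin(.27)]))
```

```text
[0.675091   0.25405219 0.18044681] 0.0018337227012664283 [0.64825835 0.11971686 0.18015805] 0.005511981556744982
len 0.136989255657356 yaw -0.1971491910199321 mid [0.57341807 0.20451323]
grille right corners [array([0.69775962, 0.12775704]), array([0.50320962, 0.07548803])]
grille from knob [0.57586563 0.20600972]
```

The tray mid is at (0.573,0.205) and the grille centre at about (0.573–0.576,0.205). The rim is level at 0.180 and the underside is about 83 mm above the grille. Before handing in, I check that the stack and bystanders haven't moved.

Run:
```python
from h import *
import pickle
i0,v=pickle.load(open("d0.pkl","rb"))["scene"];i1,_=pickle.load(open("s8.pkl","rb"))
g=lambda i:cv2.cvtColor(i,cv2.COLOR_RGB2GRAY)
P=np.array([proj(v,[.64,-.102+.0,.004]),(237.4,237.6),(312,207),(245,268),(204,150),(402,312)],np.float32)
q,s,_=cv2.calcOpticalFlowPyrLK(g(i0),g(i1),P[:,None],None,winSize=(17,17));print((q[:,0]-P).round(2).tolist(),s.ravel())
st=status.get_state();print(st["time_s"],np.abs(st["joint_vel"]).max(),st["width"])
workorder.hand_in()
```

```text
[[0.019999999552965164, -0.07000000029802322], [0.029999999329447746, -0.05999999865889549], [-5.829999923706055, -35.72999954223633], [0.009999999776482582, -0.009999999776482582], [0.029999999329447746, 0.019999999552965164], [0.07000000029802322, 0.05000000074505806]] [1 1 1 1 1 1]
17.2 0.002050578454492059 0.11709264891764017
the job is handed in; nothing more can be done
```

I did both parts of the job and handed it in at 17.2 s. The hand-in gave no verdict.

- **Selector:** I turned the knob from about 0.31 rad to about 1.36–1.40 rad. The close-up showed the pointer on the two-dot mark, and it was still there at the end.
- **Peel:** I gripped the tab and tilted the tray 8° about the opposite corner. The tabbed corner rose about 29 mm while the opposite corner moved less than 1 mm.
- **Final hold:**
  - The tray's middle was at (0.573, 0.205), a few mm from the grille centre at about (0.573–0.576, 0.205).
  - It was level at the two corners I could see, with its underside about 83 mm above the grille.
  - The arm was still, and the gripper was holding the tab.
- **Stack and bystanders:** Tracked image points on the stack, spoon, mallet and jar moved less than 0.1 px from the start.
- **One check disagreed:** The tracking point for the sanding block jumped by about 36 px. I put this down to the tray and gripper's shadow or occlusion next to it. I did not follow it up before handing in. In the last picture the block looked in place, and nothing passed within about 10 cm above it.

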